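# Put the drained staining jar away in the slide cabinet

## Task

Pull the top drawer of the slide cabinet out all the way to its stop. Then take the square porcelain jar that stands upside down on the bench, turn it mouth-up and stand it in the middle of the black rubber mat inside the drawer. Set the jar down without dropping it anywhere, leave the drawer fully out and the slide box in it upright, and do not disturb the other things on the bench.

Things in the scene. Friction and masses are not known exactly. Their poses are not given: they have to be found in the camera images.
- drawer (a joint): How far the top drawer is out, in m: 0 shut, growing as it slides straight out of the cabinet's front. It may start slightly open. The cabinet is a white fixed box on the bench, 240 deep x 240 wide x 130 high; the lower front with an identical handle does not open. Drag 2 to 5 N, then a hard stop more than 120 mm out; where exactly is not given: feel for it.
- drawer_handle (a point): Middle of the top drawer's steel bar handle, a round bar 11 mm thick and 110 long, at height 95 mm, 35 mm in front of the drawer's front panel (29 mm free behind the bar). Two thin stems join it to the panel 47 mm either side of the middle. The cabinet's top is 35 mm above the bar. x points into the cabinet, y along the bar, z up.
- drawer_floor (a point): Point on the top drawer's inner floor, 64 mm above the bench, on the centre line, 75 mm behind the inner face of the front panel (125 mm behind the handle bar); moves with the drawer, axes as the handle's. The tray is 194 long inside, with two bays 95 mm wide either side of a 6 mm partition; walls and partition stand 36 mm above the floor, the front panel 51.
- mat: Black rubber mat, 110 (x) x 84 (y) x 4 mm, lying loose in one of the two bays of the top drawer (which one varies). Origin at the centre of its underside, on the drawer floor.
- slidebox: Closed wooden slide box, 110 (x) x 80 (y) x 30 mm, loose in the other bay of the top drawer. Origin at the centre of its underside.
- jar: White porcelain staining jar, square in section, 50 x 50 mm outside, 68 tall, walls and base 4 mm, about 200 g. Origin at the centre of the outside of its base; z runs from the base to the open mouth, x and y are square to its sides. It starts upside down: base up, origin 68 mm above the bench.
- vial: Bystander: clear vial with orange cap, 28 diameter, 95 tall, standing. Origin at the underside.
- cup: Bystander: round white beaker, 64 across the mouth, 62 tall, mouth up. Origin at the underside.
- dish: Bystander: closed petri dish, 94 diameter, 16 tall. Origin at the underside.
- brush: Bystander: small brush, 180 long, lying flat. Origin at the underside of its middle.
- washbottle: Bystander: white bottle, 66 diameter, 170 tall, standing. Origin at the underside.
Not all that is in view belongs to the job. Leave any blue look-alike of the jar alone.

How it is judged (in metres and radians):
On the way:
1. the top drawer is pulled out to its stop (within 6 mm), the jar still upside down (value of joint drawer above 0.149 m and angle between jar's own z axis and vertical above 2.9 rad), for 0.2 s.
At the end, for the whole second after the job is handed in: The top drawer is out at its stop (within 6 mm). The jar stands at rest, mouth up (within 0.1 rad), with its base flat on the rubber mat in the drawer and its centre within 30 mm of the mat's centre (value of joint drawer above 0.149 m and angle between jar's own z axis and vertical below 0.1 rad and horizontal distance between jar and mat below 0.03 m and z of jar in the frame of mat between 0.001 and 0.008 m and linear speed of jar below 0.02 m/s); the robot touches nothing.
It fails at once if the jar is dropped: it moves faster than 0.5 m/s with no finger on it (contact force between the fingers and jar below 0.05 N and linear speed of jar above 0.5 m/s).
It fails at once if a bystander on the bench is moved by more than 40 mm (distance of any of vial, cup, dish, brush, washbottle from where it was at the start of the episode above 0.04 m).
It fails at once if the vial, beaker, bottle or slide box is tipped over (angle between any of vial, cup, washbottle, slidebox's own z axis and vertical above 0.6 rad).
It also fails if it takes over 72 s, if anything falls off the work surface, if the arm or the gripper's body presses on something with over 40 N, if the wrist force passes 120 N, or if a joint passes its speed limit or range.

## Robot

A 7-joint arm with a two-finger parallel gripper is mounted at the origin on the work surface. World frame = base frame: x ahead of the robot, y to its left, z up, the work surface at z = 0. Lengths are in mm, angles in rad, forces in N, time in s.
With the tool pointing down it reaches from about 425 to 1025 mm from the base axis. Payload 3.6 kg.
Tool frame: the origin (TCP) lies at the very end of the fingers, on their centre line; the grasp point (between the pads) lies manip.grasp_offset behind it (manip.grasp_offset is the distance from the TCP to the grasp point, in mm); z points along the fingers, y is the line along which they close (so a half turn about z gives the same grasp; the last joint's range is limited). The gripper opens to 85 mm and grips with 20 to 120 N. Pads are 22 mm wide; open, the fingers measure 114 mm over their backs; the gripper's body (76 mm by 85 mm) begins 54 mm behind the grasp point. The pads swing forward as they close: fully open they stand 13 mm farther back than shut.
Start: joints at [-1.315, 0.591, 0.048, 1.609, -0.033, 0.943, -0.034], TCP at [248.46, 681.1, 231.302] pointing down, gripper open.
Joint ranges: [-2.69, 2.69], [-0.47, 2.24], [-1.27, 1.36], [0.19, 2.51], [-1.53, 4.68], [0.08, 2.07], [-3.09, 3.09]. Speed limits (rad/s): [2.57, 2.57, 3.14, 3.14, 3.14, 3.14, 3.14].

## Interface

Orientations are given as a unit quaternion [x, y, z, w].
In Python, from bench import manip gives the robot as it stands. The module is installed in compiled form; this text tells all that it offers.
- The arm moves only by the tool drive_tool, never from a script. Its argument "increments" is text: rows parted by semicolons, each of 6 numbers parted by spaces: the shift along the tool's x, y, z in cm, then the turn, a rotation vector about the tool's x, y, z in rad. In form: tx ty tz wx wy wz; .... A call has 1 to 10 rows; each row shifts and turns the commanded pose from where the row before left it, along the tool's axes as they then stand; what a row does not reach is not made up. A row lasts 1/12 s, in which the tool goes at most 41.7 mm and 7.16 degrees, less where a joint would pass 70% of its speed; a pose out of reach is approached as far as the arm can. A call with a gripper value outside its range is refused whole. "grip" is the opening, from 0 (shut) to 1 (fully open), set as the call begins (left out, the last holds). The fingers move at their own pace and stop on an object; "squeeze" is the grip in N (left out, the last holds). Time passes only in rows, so rows that do not move let the fingers close. It gives the time, the measured TCP pose, the force, the opening and the grip force at its end, in the units of the state.
- manip.state(): the state, without advancing time (a new reading comes with each control period).
- manip.grab_frame(name): name is "side" or "top"; returns the picture (400x640x3 uint8, blue, green, red); there is no depth.
- manip.camera_info(name): a dict with "mtx" (3x3 intrinsics, pixels), "dist" ([k1, k2, p1, p2, k3] as OpenCV has them; the pictures are not rectified), "world_from_camera" (4x4, takes a point from camera to world coordinates). Camera axes: x right, y up, looking along -z (the intrinsics and any distortion apply to the point x, -y, -z); pixel columns grow to the right and rows downward; lengths in mm; the calibration is good to about 2 mm. A picture is of the moment at which its call begins. camera_info takes no time and is no camera call.
- manip.close_job(): hands the job in; it is judged then, once.
The state is a dict: "t": time; "joint_pos": joint angles; "qd": joint speeds; "effort": joint torques, N m; "eef_pos": TCP position; "eef_rot": TCP orientation; "ft_force": force on the tool from outside, world axes, zero at the start; "torque": the same for the moment, N m; "width": finger opening in mm; "finger_force": force on a finger pad.
Only numpy, scipy, OpenCV 4.12 (cv2) and the standard library are available. Lean on these libraries where they do the work, as an engineer would, in place of code of your own. Each camera call takes 0.05 s, during which the arm holds its last target. There are 200 camera calls.

## Working session

There is one attempt and no reset: what is moved stays moved. The work goes in short steps, Python scripts to look and compute and a tool call to move; the robot and the scene stay as the last step left them, time stands still between calls to the robot, and variables do not carry over. Pictures are saved under pics/ and viewed, at most 11 in all, crops included, and the job is handed in when it is done.

Besides the shell and the picture viewer there is one more tool, called after "Request:" by a JSON object that holds its "api" and its "payload", one argument or row to a line. drive_tool: Moves the arm, as the interface text tells. Its arguments: {"type":"object","properties":{"increments":{"type":"string"},"grip":{"type":"number"},"squeeze":{"type":"number"}},"required":["increments"]}

```bash
mkdir -p pics
python3 - <<'E'
from bench import manip
import cv2
for n in("side","top"):
    cv2.imwrite(f"pics/{n}0.png",manip.grab_frame(n)); c=manip.camera_info(n)
    print(n,c["mtx"],c["dist"],c["world_from_camera"])
print(manip.state(),manip.grasp_offset)
E
```

```text
side [[379.30659871   0.         318.68820067]
 [  0.         379.30659871 206.09064251]
 [  0.           0.           1.        ]] [-0.04334791  0.          0.          0.          0.        ] [[ 8.81913761e-01  3.32848088e-01 -3.33826703e-01  2.63076403e+02]
 [-4.71360163e-01  6.33000644e-01 -6.14108933e-01 -6.27945730e+02]
 [ 6.90753415e-03  6.98943728e-01  7.15143308e-01  7.67539476e+02]
 [ 0.00000000e+00  0.00000000e+00  0.00000000e+00  1.00000000e+00]]
top [[458.77058176   0.         324.31160353]
 [  0.         458.77058176 196.3617501 ]
 [  0.           0.           1.        ]] [-0.03144657  0.          0.          0.          0.        ] [[ 1.21285292e-01  9.70110124e-01 -2.10181412e-01  2.70194473e+02]
 [-9.92610327e-01  1.19349811e-01 -2.19171353e-02 -3.46118351e+01]
 [ 3.82307690e-03  2.11286467e-01  9.77416704e-01  1.58122335e+03]
 [ 0.00000000e+00  0.00000000e+00  0.00000000e+00  1.00000000e+00]]
{'t': 0.1, 'joint_pos': array([-1.3145275 ,  0.59204363,  0.04829581,  1.60969047, -0.03331821,
        0.94268665, -0.03367642]), 'qd': array([-0.00015615, -0.00213677,  0.00107406, -0.00257363,  0.00115892,
        0.0003199 ,  0.00060876]), 'effort': array([ 4.42232704e-03, -5.49996221e+01,  1.55297086e+00, -1.98823643e+01,
        9.69477551e-03,  3.82858881e-03, -5.01103628e-06]), 'eef_pos': array([248.17097676, 680.41428983, 230.24462025]), 'eef_rot': array([ 1.73944835e-01,  9.84754879e-01, -1.00338171e-03, -1.28971098e-04]), 'ft_force': array([ 0.25172705,  0.64172902, -0.08926243]), 'torque': array([-0.0338128 , -0.01748402,  0.01237772]), 'finger_force': 0.0, 'width': 85.34792352110212} 18.700000000000003
```

View pics/side0.png

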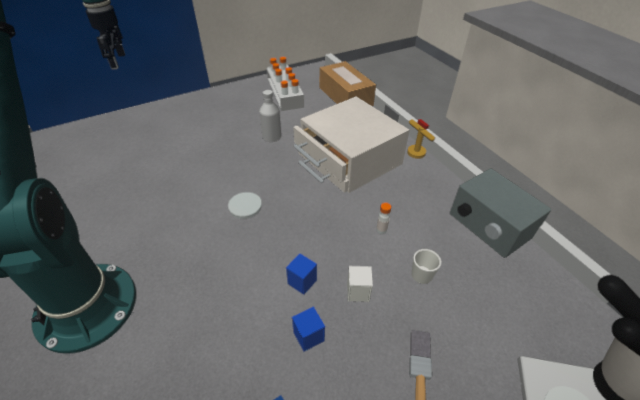

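View pics/top0.png

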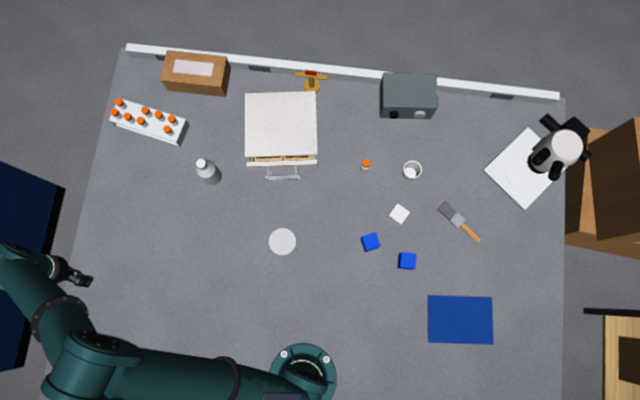

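The side view shows the cabinet at (350,145) with its top drawer slightly open and its handle near (312,150). The jar is at (360,284), with the blue decoys to its left. In the top view the jar is at (399,213), the handle at about (283,173), the vial at (366,165), the cup at (412,169), the dish at (282,241) and the bottle at (207,170).

```bash
cat > h.py <<'E'
from bench import manip
import cv2, numpy as np
from scipy.spatial.transform import Rotation as R
def ray(n,uv):
    c=manip.camera_info(n); p=cv2.undistortPoints(np.array([[uv]],float),c["mtx"],c["dist"])[0,0]
    T=c["world_from_camera"]; return T[:3,3],T[:3,:3]@np.array([p[0],-p[1],-1.])
def onz(n,uv,z):
    o,d=ray(n,uv); return o+d*(z-o[2])/d[2]
def proj(n,P):
    c=manip.camera_info(n);T=c["world_from_camera"];q=(np.array(P,float).reshape(-1,3)-T[:3,3])@T[:3,:3]*[1,-1,-1]
    return cv2.projectPoints(q,np.zeros(3),np.zeros(3),c["mtx"],c["dist"])[0].reshape(-1,2)
E
python3 - <<'E'
from h import *
t=cv2.imread("pics/top0.png");s=cv2.imread("pics/side0.png")
a=cv2.resize(t[85:185,235:335],(400,400),interpolation=2)
b=cv2.resize(t[190:240,375:425],(400,400),interpolation=2)
cv2.imwrite("pics/c1.png",np.hstack([a,b]))
cv2.imwrite("pics/c2.png",np.hstack([cv2.resize(s[90:200,280:410],None,fx=4,fy=4,interpolation=2)]))
# jar base top face in top view
g=t[195:235,380:420].min(2); 
for th in(170,190,205):
    m=(g>th).astype(np.uint8)
    cs=cv2.findContours(m,0,1)[0]; c=max(cs,key=cv2.contourArea); r=cv2.minAreaRect(c)
    bx=cv2.boxPoints(r)+[380,195]; W=np.array([onz("top",p,68)[:2] for p in bx]); print(th,r[1],W.mean(0),W.tolist())
    e=W[1]-W[0];print(np.degrees(np.arctan2(e[1],e[0])),[np.linalg.norm(W[i]-W[i-1]) for i in range(4)])
for n,uv,z in[("top",(366,163),95),("top",(412,169),62),("top",(282,241),16),("top",(201,162),170),("top",(449,212),10)]:print(onz(n,uv,z))
m=(t[...,0]>150)&(t[...,2]<60)
n,_,st,ce=cv2.connectedComponentsWithStats(m.astype(np.uint8))
for i in range(1,n):
    if st[i,4]>30:print("blue",st[i],onz("top",ce[i],68))
E
```

```text
170 (15.600000381469727, 15.40000057220459) [ 568.03804136 -256.80448989] [[558.496063455911, -221.06003450776248], [604.2320223496481, -248.13671249377677], [577.4102159829232, -292.6283248445918], [532.0138636381663, -265.3928877159672]]
-30.626451376277057 [np.float64(51.64018571584717), np.float64(53.150018125000884), np.float64(51.95106222541828), np.float64(52.939567827822124)]
190 (15.200000762939453, 14.800000190734863) [ 568.66917476 -256.41022768] [[559.6771122285322, -221.75903475262703], [603.6345146276806, -247.78286980307493], [577.5021650127574, -291.13577005587933], [533.8629071851129, -264.9632361239134]]
-30.62654887696189 [np.float64(50.32868166517338), np.float64(51.08319896417582), np.float64(50.619893883000046), np.float64(50.886013364848424)]
205 (14.763450622558594, 14.298460006713867) [ 568.24928934 -256.5391486 ] [[558.8445055351399, -223.13428514942217], [601.8558580677372, -247.31735835500015], [577.5085306706051, -290.0205941561583], [534.7882630904251, -265.684356752175]]
-29.346810801236845 [np.float64(48.87956008351848), np.float64(49.343667033872876), np.float64(49.15647159095596), np.float64(49.16577786535281)]
[ 721.12166855 -126.77556774   95.        ]
[ 729.27810941 -288.19891273   62.        ]
[434.10180643 125.14409029  16.        ]
[637.21479512 402.77467048 170.        ]
[ 605.77719764 -438.09331625   10.        ]
blue [362 233  18  18 217] [ 463.50715454 -170.9271366    68.        ]
blue [400 252  16  17 224] [ 415.91757617 -298.14509739   68.        ]
```

View pics/c1.png

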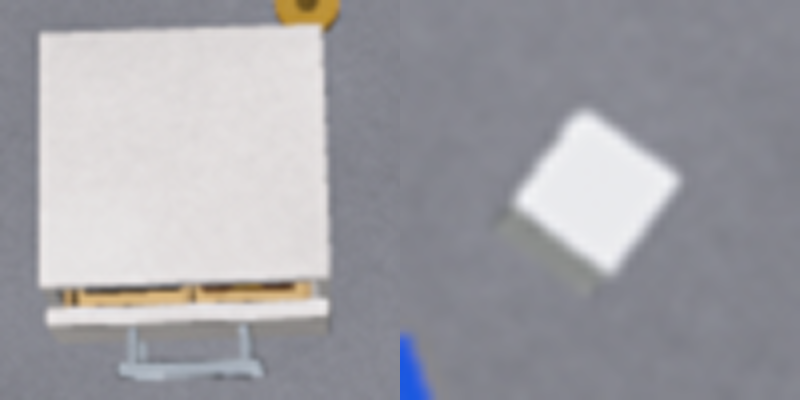

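View pics/c2.png

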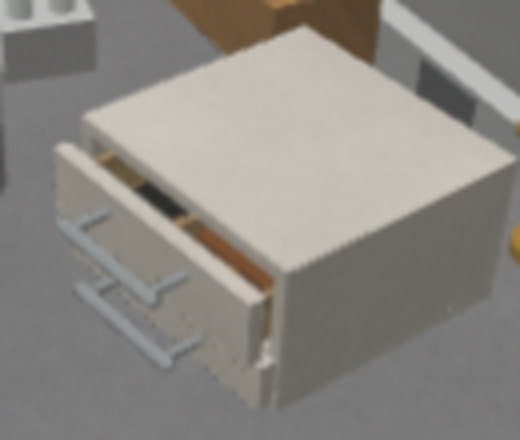

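The mat (black) is in the left (+y) bay and the slide box (brown) is in the right one. Drawer is open about 20–30 mm. The handle bar ends are near top (265,177)–(301,177) and side (295,146)–(319,164).

Run:
```python
from h import *
f=lambda x,y:(235+x/4-.375,85+y/4-.375)
C=[onz("top",f(*p),130)[:2] for p in[(38,289),(330,278),(40,32),(322,25)]]
print(np.round(C,1)); 
for a,b in((0,1),(2,3),(0,2),(1,3)):
    d=C[b]-C[a];print(np.linalg.norm(d),np.degrees(np.arctan2(d[1],d[0])))
print("bar top",[onz("top",f(*p),95).round(1) for p in[(120,371),(263,367),(191,370)]])
print("bar side",[onz("side",(280+x/4-.375,90+y/4-.375),95).round(1) for x,y in[(60,224),(156,297)]])
print("panel top edge",[onz("top",f(*p),115).round(1) for p in[(48,313),(329,303)]])
print("cab side",[onz("side",(280+x/4-.375,90+y/4-.375),130).round(1) for x,y in[(82,118),(283,270),(518,158),(305,27)]])
```

```text
[[682.3 276.7]
 [721.   38.8]
 [908.3 311.5]
 [943.9  73.7]]
241.03034367762538 -80.7445900988806
240.4402295769011 -81.48188823422882
228.66804979028856 8.749964179200997
225.569574652772 8.897974017416457
bar top [array([629.9, 204.7,  95. ]), array([647.9,  86.5,  95. ]), array([638. , 145.9,  95. ])]
bar side [array([631.6, 201.7,  95. ]), array([654.3,  94.6,  95. ])]
panel top edge [array([667. , 268.3, 115. ]), array([704. ,  37.7, 115. ])]
cab side [array([684.8, 271.4, 130. ]), array([723.3,  42.5, 130. ]), array([947.3,  75.7, 130. ]), array([907.9, 308.9, 130. ])]
```

```bash
cat >> h.py <<'E'
def go(pos,zd,yd):
    """needed shift (cm) in present tool axes, turn (rotvec, tool axes), shift in target axes"""
    s=manip.state(); A=R.from_quat(s["eef_rot"]).as_matrix()
    z=np.array(zd,float);z/=np.linalg.norm(z);y=np.array(yd,float);y-=z*(y@z);y/=np.linalg.norm(y)
    B=np.stack([np.cross(y,z),y,z],1); d=(np.array(pos)-s["eef_pos"])/10
    print("t",round(s["t"],2),"tcp",s["eef_pos"].round(1),"q",s["joint_pos"].round(2),"F",s["ft_force"].round(1),"w",round(s["width"],1),round(s["finger_force"],1))
    print("shift now-axes",(A.T@d).round(2),"turn",R.from_matrix(A.T@B).as_rotvec().round(3),"shift target-axes",(B.T@d).round(2))
az=lambda a:np.array([np.cos(np.radians(a)),np.sin(np.radians(a)),0])
E
python3 -c "
from h import *
go([640,147,180],[0,0,-1],az(8.9))"
```

```text
t 0.1 tcp [248.2 680.4 230.2] q [-1.31  0.59  0.05  1.61 -0.03  0.94 -0.03] F [ 0.3  0.6 -0.1] w 85.3 0.0
shift now-axes [-55.09 -36.68   5.1 ] turn [-2.000e-03  1.000e-03  1.066e+00] shift target-axes [-58.76  30.46   5.02]
```

Request:
{"api": "drive_tool", "payload": {
  "increments": "0 0 0 0 0 0.118; 0 0 0 0 0 0.118; 0 0 0 0 0 0.118; 0 0 0 0 0 0.118; 0 0 0 0 0 0.118; 0 0 0 0 0 0.118; 0 0 0 0 0 0.118; 0 0 0 0 0 0.118; 0 0 0 0 0 0.118; 0 0 0 0 0 0",
  "grip": 0.32
}}

```text
t: 0.93
eef_pos: [247.9, 680.8, 230.5]
eef_rot: [0.649, 0.761, -0.001, 0.0]
ft_force: [-0.4, -0.1, -0.3]
width: 27.8
finger_force: 0.0
```

```bash
python3 -c "
from h import *
go([640,147,180],[0,0,-1],az(8.9))"
```

```text
t 0.93 tcp [247.9 680.8 230.5] q [-1.5   0.61  0.33  1.62 -0.23  0.95 -0.92] F [-0.4 -0.1 -0.3] w 27.8 0.0
shift now-axes [-58.86  30.36   5.13] turn [-0.     0.002  0.002] shift target-axes [-58.8   30.48   5.05]
```

Request:
{"api": "drive_tool", "payload": {
  "increments": "-1.7 0.9 0 0 0 0; -3.4 1.75 0 0 0 0; -3.4 1.75 0 0 0 0; -3.4 1.75 0 0 0 0; -3.4 1.75 0 0 0 0; -3.4 1.75 0 0 0 0; -3.4 1.75 0 0 0 0; -3.4 1.75 0 0 0 0; -3.4 1.75 0 0 0 0; -3.4 1.75 0 0 0 0"
}}

```text
t: 1.77
eef_pos: [464.7, 386.8, 231.2]
eef_rot: [0.647, 0.762, -0.0, -0.0]
ft_force: [0.8, 0.6, 0.3]
width: 27.5
finger_force: 0.0
```

Request:
{"api": "drive_tool", "payload": {
  "increments": "-3.4 1.75 0 0 0 0; -3.4 1.75 0 0 0 0; -3.4 1.75 0 0 0 0; -3.4 1.75 0 0 0 0; -3.4 1.75 0 0 0 0; -3.4 1.75 0 0 0 0; -3.4 1.75 0 0 0 0; -2.5 1.3 1.5 0 0 0; 0 0 2 0 0 0; 0 0 0 0 0 0"
}}

```text
t: 2.6
eef_pos: [637.9, 146.8, 192.9]
eef_rot: [0.649, 0.76, -0.003, -0.001]
ft_force: [-1.0, 1.0, -0.8]
width: 27.6
finger_force: 0.0
```

```bash
python3 -c "
from h import *
go([640,147,80],[0,0,-1],az(8.9))
for n in('top','side'): cv2.imwrite(f'pics/{n}1.png',manip.grab_frame(n))
t=cv2.imread('pics/top1.png');s=cv2.imread('pics/side1.png')
cv2.imwrite('pics/c3.png',np.hstack([cv2.resize(t[85:235,235:335],(400,600),interpolation=2),cv2.resize(s[70:220,260:360],(400,600),interpolation=2)]))
"
```

```text
t 2.6 tcp [637.9 146.8 192.9] q [-0.53  0.57  0.35  1.81 -0.25  0.81  0.1 ] F [-1.   1.  -0.8] w 27.6 0.0
shift now-axes [1.000e-02 2.800e-01 1.129e+01] turn [-0.006  0.002  0.002] shift target-axes [-1.000e-02  2.100e-01  1.129e+01]
```

View pics/c3.png

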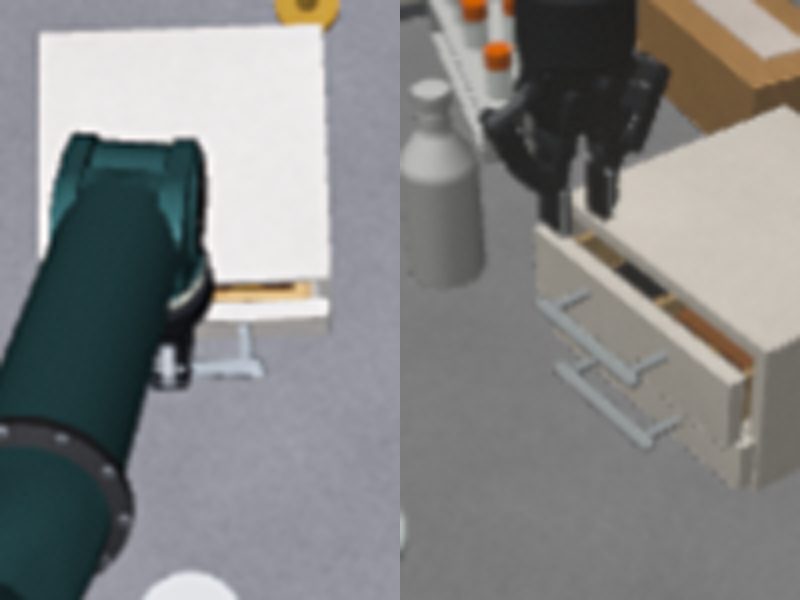

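The gripper is right over the top handle bar, with fingers at crop (550–600,215). The bar is at crop side (545,300)–(635,380) and the path down looks clear.

Request:
{"api": "drive_tool", "payload": {
  "increments": "0 0.2 1.8 0 0 0; 0 0 1.8 0 0 0; 0 0 1.8 0 0 0; 0 0 1.5 0 0 0; 0 0 1.2 0 0 0; 0 0 1 0 0 0; 0 0 1 0 0 0; 0 0 0.7 0 0 0; 0 0 0 0 0 0"
}}

```text
t: 3.45
eef_pos: [640.6, 150.9, 87.1]
eef_rot: [0.648, 0.761, -0.001, -0.001]
ft_force: [0.2, -0.2, 0.1]
width: 27.1
finger_force: 0.0
```

Request:
{"api": "drive_tool", "payload": {
  "increments": "0 0 0 0 0 0; 0 0 0 0 0 0; 0 0 0 0 0 0; 0 0 0 0 0 0; 0 0 0 0 0 0",
  "grip": 0,
  "squeeze": 50
}}

```text
t: 3.87
eef_pos: [641.3, 150.6, 88.6]
eef_rot: [0.649, 0.761, 0.0, -0.0]
ft_force: [-0.9, -0.1, 0.1]
width: 8.5
finger_force: 48.8
```

Request:
{"api": "drive_tool", "payload": {
  "increments": "0 -0.5 0 0 0 0; 0 -1 0 0 0 0; 0 -1.3 0 0 0 0; 0 -1.3 0 0 0 0; 0 -1.3 0 0 0 0; 0 -1.3 0 0 0 0; 0 -1.3 0 0 0 0; 0 -1.3 0 0 0 0; 0 -1 0 0 0 0; 0 0 0 0 0 0"
}}

```text
t: 4.7
eef_pos: [536.8, 134.1, 88.6]
eef_rot: [0.649, 0.761, -0.001, -0.001]
ft_force: [-2.7, -0.2, 2.5]
width: 8.7
finger_force: 50.1
```

Request:
{"api": "drive_tool", "payload": {
  "increments": "0 -0.7 0 0 0 0; 0 -0.5 0 0 0 0; 0 -0.5 0 0 0 0; 0 0 0 0 0 0"
}}

```text
t: 5.03
eef_pos: [522.2, 131.8, 88.6]
eef_rot: [0.649, 0.761, -0.0, -0.0]
ft_force: [-0.2, 1.1, 1.9]
width: 8.9
finger_force: 50.1
```

Request:
{"api": "drive_tool", "payload": {
  "increments": "0 -0.4 0 0 0 0; 0 -0.4 0 0 0 0; 0 0 0 0 0 0"
}}

```text
t: 5.28
eef_pos: [514.4, 130.5, 88.6]
eef_rot: [0.649, 0.761, -0.0, -0.0]
ft_force: [0.1, 2.1, 1.9]
width: 8.9
finger_force: 50.2
```

Request:
{"api": "drive_tool", "payload": {
  "increments": "0 -0.4 0 0 0 0; 0 -0.4 0 0 0 0; 0 0 0 0 0 0"
}}

```text
t: 5.53
eef_pos: [506.1, 129.2, 88.6]
eef_rot: [0.649, 0.761, -0.0, -0.001]
ft_force: [0.8, 2.3, 3.5]
width: 8.8
finger_force: 50.4
```

Request:
{"api": "drive_tool", "payload": {
  "increments": "0 -0.4 0 0 0 0; 0 0 0 0 0 0"
}}

```text
t: 5.7
eef_pos: [502.4, 128.6, 88.6]
eef_rot: [0.649, 0.761, -0.0, -0.0]
ft_force: [0.2, 2.2, 4.7]
width: 9.0
finger_force: 50.4
```

Request:
{"api": "drive_tool", "payload": {
  "increments": "0 -0.4 0 0 0 0; 0 0 0 0 0 0"
}}

```text
t: 5.87
eef_pos: [500.8, 128.4, 88.6]
eef_rot: [0.649, 0.761, 0.002, 0.001]
ft_force: [3.9, 3.3, 0.2]
width: 8.8
finger_force: 50.1
```

Request:
{"api": "drive_tool", "payload": {
  "increments": "0 -0.4 0 0 0 0; 0 0 0 0 0 0"
}}

```text
t: 6.03
eef_pos: [500.8, 128.4, 88.6]
eef_rot: [0.649, 0.761, 0.004, 0.004]
ft_force: [10.0, 3.7, -7.4]
width: 8.7
finger_force: 49.3
```

Request:
{"api": "drive_tool", "payload": {
  "increments": "0 -0.3 0 0 0 0; 0 0 0 0 0 0; 0 0 0 0 0 0"
}}

```text
t: 6.28
eef_pos: [500.8, 128.3, 88.7]
eef_rot: [0.649, 0.761, 0.006, 0.006]
ft_force: [14.1, 5.2, -13.0]
width: 8.6
finger_force: 49.0
```

The drawer is at its stop: the position froze while the force grew. I'll relax the arm, release the handle and rise.

Request:
{"api": "drive_tool", "payload": {
  "increments": "0 0.4 0 0 0 0; 0 0.4 0 0 0 0; 0 0 0 0 0 0"
}}

```text
t: 6.53
eef_pos: [500.8, 128.4, 88.5]
eef_rot: [0.649, 0.761, 0.0, -0.0]
ft_force: [1.9, 3.6, 4.8]
width: 8.4
finger_force: 50.8
```

Request:
{"api": "drive_tool", "payload": {
  "increments": "0 0 0 0 0 0; 0 0 0 0 0 0; 0 0 0 0 0 0; 0 0 -1 0 0 0; 0 0 -2 0 0 0; 0 0 -3 0 0 0; 0 0 -3 0 0 0; 0 0 -3 0 0 0; 0 0 -3 0 0 0; 0 0 0 0 0 0",
  "grip": 0.32
}}

```text
t: 7.37
eef_pos: [503.1, 127.9, 243.9]
eef_rot: [0.649, 0.761, 0.004, 0.002]
ft_force: [0.3, 0.5, -0.8]
width: 27.3
finger_force: 0.0
```

```bash
python3 -c "
from h import *
# stage-1 pregrasp: heading -120, 45deg down; grasp point 6 mm back of axis, z 38
hd=az(-120);a=(hd-[0,0,1])/2**.5
g=np.array([568.3,-256.5,38])-6*hd; print('grasp tcp',g+a*18.7,'pre tcp',g+a*18.7-a*110)
go(g+a*18.7-a*110,[0,0,-1],az(-30))
go(g+a*18.7-a*110,a,az(-30))
go(g+a*18.7-a*110,a,az(150))
"
```

```text
grasp tcp [ 564.6885516  -262.75521212   24.77710319] pre tcp [ 603.57942456 -195.3942442   102.55884912]
t 7.37 tcp [503.1 127.9 243.9] q [-0.66  0.33  0.41  2.08 -0.19  0.76  0.03] F [ 0.3  0.5 -0.8] w 27.3 0.0
shift now-axes [-33.53   4.7   14.12] turn [ 0.008 -0.005  0.682] shift target-axes [-22.97  24.86  14.14]
t 7.37 tcp [503.1 127.9 243.9] q [-0.66  0.33  0.41  2.08 -0.19  0.76  0.03] F [ 0.3  0.5 -0.8] w 27.3 0.0
shift now-axes [-33.53   4.7   14.12] turn [ 0.276 -0.759  0.643] shift target-axes [-6.25 24.86 26.24]
t 7.37 tcp [503.1 127.9 243.9] q [-0.66  0.33  0.41  2.08 -0.19  0.76  0.03] F [ 0.3  0.5 -0.8] w 27.3 0.0
shift now-axes [-33.53   4.7   14.12] turn [ 0.96   0.348 -2.301] shift target-axes [  6.25 -24.86  26.24]
```

Request:
{"api": "drive_tool", "payload": {
  "increments": "-1.75 0.25 0 0 0 0; -3.5 0.5 0 0 0 0; -3.5 0.5 0 0 0 0; -3.5 0.5 0 0 0 0; -3.5 0.5 0 0 0 0; -3.5 0.5 0 0 0 0; -3.5 0.5 0 0 0 0; -3.5 0.5 0 0 0 0; -3.5 0.5 0 0 0 0; -3.5 0.45 0 0 0 0",
  "grip": 0.85
}}

```text
t: 8.2
eef_pos: [598.3, -194.6, 237.9]
eef_rot: [0.649, 0.761, -0.0, -0.001]
ft_force: [1.2, -0.9, -0.3]
width: 72.4
finger_force: 0.0
```

Request:
{"api": "drive_tool", "payload": {
  "increments": "0 0 0 0 0 0.114; 0 0 0 0 0 0.114; 0 0 0 0 0 0.114; 0 0 0 0 0 0.114; 0 0 0 0 0 0.114; 0 0 0 0 0 0.114; 0 0 0 0 0 0"
}}

```text
t: 8.78
eef_pos: [598.1, -192.6, 237.6]
eef_rot: [0.867, 0.498, -0.001, -0.001]
ft_force: [0.3, 0.1, -0.4]
width: 72.5
finger_force: 0.0
```

Request:
{"api": "drive_tool", "payload": {
  "increments": "0 0 0 0 -0.112 0; 0 0 0 0 -0.112 0; 0 0 0 0 -0.112 0; 0 0 0 0 -0.112 0; 0 0 0 0 -0.112 0; 0 0 0 0 -0.112 0; 0 0 0 0 -0.112 0; 0 0 0 0 0 0"
}}

```text
t: 9.45
eef_pos: [601.4, -186.4, 231.9]
eef_rot: [0.796, 0.467, -0.334, 0.19]
ft_force: [-0.3, 1.5, -2.1]
width: 72.7
finger_force: 0.0
```

```bash
python3 -c "
from h import *
hd=az(-120);a=(hd-[0,0,1])/2**.5
g=np.array([568.3,-256.5,38])-6*hd
go(g+a*18.7-a*110,a,az(-30))
"
```

```text
t 9.45 tcp [ 601.4 -186.4  231.9] q [-0.61  0.88  0.94  1.73  0.08  1.08 -0.35] F [-0.3  1.5 -2.1] w 72.7 0.0
shift now-axes [8.69 0.75 9.6 ] turn [0.001 0.003 0.014] shift target-axes [8.67 0.64 9.63]
```

Request:
{"api": "drive_tool", "payload": {
  "increments": "2.2 0.2 0 0 0 0.014; 2.2 0.2 0 0 0 0; 2.2 0.15 0 0 0 0; 2.1 0.1 0 0 0 0; 0 0 3 0 0 0; 0 0 3 0 0 0; 0 0 2 0 0 0; 0 0 1.6 0 0 0; 0 0 0 0 0 0"
}}

```text
t: 10.2
eef_pos: [598.3, -204.6, 107.8]
eef_rot: [0.805, 0.454, -0.332, 0.191]
ft_force: [-0.6, -0.9, -0.2]
width: 72.6
finger_force: 0.0
```

```bash
python3 -c "
from h import *
hd=az(-120);a=(hd-[0,0,1])/2**.5
g=np.array([568.3,-256.5,38])-6*hd
go(g+a*18.7,a,az(-30))
for n in('top','side'): cv2.imwrite(f'pics/{n}2.png',manip.grab_frame(n))
t=cv2.imread('pics/top2.png');s=cv2.imread('pics/side2.png')
cv2.imwrite('pics/c4.png',np.hstack([cv2.resize(t[125:275,345:445],(400,600),interpolation=2),cv2.resize(s[180:330,310:410],(400,600),interpolation=2)]))
"
```

```text
t 10.2 tcp [ 598.3 -204.6  107.8] q [-0.54  1.03  0.86  1.77 -0.    0.91 -0.41] F [-0.6 -0.9 -0.2] w 72.6 0.0
shift now-axes [ 1.13  0.07 10.62] turn [-0.009  0.    -0.016] shift target-axes [ 1.12 -0.   10.62]
```

View pics/c4.png

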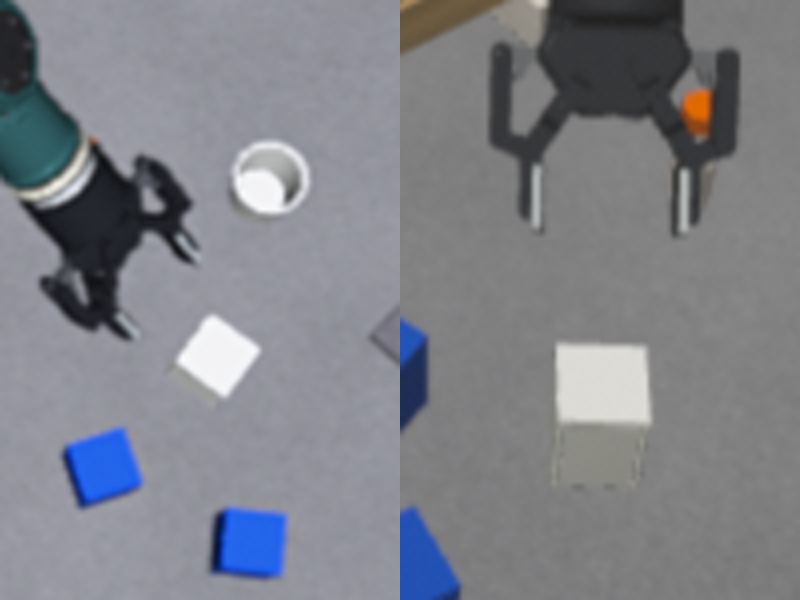

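The gripper is aligned with the white jar: side crop fingers at (535,230) and (683,235), jar top centre at (602,383). The vial lies clear behind the wrist.

Request:
{"api": "drive_tool", "payload": {
  "increments": "0.6 0 2 0 0 -0.01; 0.5 0 2 0 0 0; 0 0 2 0 0 0; 0 0 1.8 0 0 0; 0 0 1.5 0 0 0; 0 0 1.2 0 0 0; 0 0 0 0 0 0"
}}

```text
t: 10.88
eef_pos: [568.5, -260.1, 26.5]
eef_rot: [0.802, 0.459, -0.331, 0.191]
ft_force: [0.3, 0.1, -0.1]
width: 72.7
finger_force: 0.0
```

```bash
python3 -c "
from h import *
hd=az(-120);a=(hd-[0,0,1])/2**.5
g=np.array([568.3,-256.5,38])-6*hd
go(g+a*18.7,a,az(-30))
"
```

```text
t 10.88 tcp [ 568.5 -260.1   26.5] q [-0.45  1.13  0.81  1.84 -0.02  0.72 -0.4 ] F [ 0.3  0.1 -0.1] w 72.7 0.0
shift now-axes [-0.17 -0.19  0.41] turn [-0.003 -0.001 -0.005] shift target-axes [-0.17 -0.2   0.41]
```

Request:
{"api": "drive_tool", "payload": {
  "increments": "-0.15 -0.2 0.4 0 0 0; 0 0 0 0 0 0; 0 0 0 0 0 0; 0 0 0 0 0 0; 0 0 0 0 0 0; 0 0 0 0 0 0",
  "grip": 0.3,
  "squeeze": 40
}}

```text
t: 11.38
eef_pos: [566.5, -261.3, 25.7]
eef_rot: [0.801, 0.46, -0.33, 0.192]
ft_force: [-0.1, 3.2, 4.0]
width: 49.6
finger_force: 42.0
```

Request:
{"api": "drive_tool", "payload": {
  "increments": "-1 0 -1 0 0 0; -2 0 -2 0 0 0; -2.5 0 -2.5 0 0 0; -2.5 0 -2.5 0 0 0; -2 0 -2 0 0 0; -1 0 -1 0 0 0; 0 0 0 0 0 0"
}}

```text
t: 11.97
eef_pos: [566.5, -262.8, 184.2]
eef_rot: [0.803, 0.459, -0.328, 0.193]
ft_force: [1.1, -0.3, -1.7]
width: 49.4
finger_force: 41.7
```

```bash
python3 -c "
from h import *
hd=az(-120);a=(hd-[0,0,1])/2**.5
go([568,-256,150],a,az(-30))
"
```

```text
t 11.97 tcp [ 566.5 -262.8  184.2] q [-0.51  0.92  0.93  1.83  0.07  0.89 -0.33] F [ 1.1 -0.3 -1.7] w 49.4 41.7
shift now-axes [ 2.88 -0.24  1.96] turn [ 0.003 -0.004 -0.01 ] shift target-axes [ 2.89 -0.21  1.95]
```

Request:
{"api": "drive_tool", "payload": {
  "increments": "0 0 0 0 0 -0.08; 0 0 0 0 0 -0.12; 0 0 0 0 0 -0.12; 0 0 0 0 0 -0.12; 0 0 0 0 0 -0.12; 0 0 0 0 0 -0.12; 0 0 0 0 0 -0.12; 0 0 0 0 0 -0.12; 0 0 0 0 0 -0.12; 0 0 0 0 0 -0.12"
}}

```text
t: 12.8
eef_pos: [564.5, -260.6, 178.1]
eef_rot: [0.415, 0.826, -0.381, -0.024]
ft_force: [0.2, -0.2, -1.2]
width: 49.9
finger_force: 41.6
```

Request:
{"api": "drive_tool", "payload": {
  "increments": "0 0 0 0 0 -0.12; 0 0 0 0 0 -0.12; 0 0 0 0 0 -0.12; 0 0 0 0 0 -0.12; 0 0 0 0 0 -0.12; 0 0 0 0 0 -0.12; 0 0 0 0 0 -0.12; 0 0 0 0 0 -0.12; 0 0 0 0 0 -0.12; 0 0 0 0 0 -0.12"
}}

```text
t: 13.63
eef_pos: [564.4, -260.7, 178.0]
eef_rot: [-0.124, 0.916, -0.301, -0.235]
ft_force: [0.1, 0.2, -2.5]
width: 49.6
finger_force: 41.6
```

```bash
python3 -c "
from h import *
hd=az(-120);a=(hd-[0,0,1])/2**.5
go([568,-256,150],a,az(150))
"
```

```text
t 13.63 tcp [ 564.4 -260.7  178. ] q [-0.14  0.72  0.27  1.82  0.6   1.08  1.52] F [ 0.1  0.2 -2.5] w 49.6 41.6
shift now-axes [-1.77  1.62  1.57] turn [ 0.004  0.001 -0.778] shift target-axes [-2.4  -0.08  1.57]
```

Request:
{"api": "drive_tool", "payload": {
  "increments": "0 0 0 0 0 -0.111; 0 0 0 0 0 -0.111; 0 0 0 0 0 -0.111; 0 0 0 0 0 -0.111; 0 0 0 0 0 -0.111; 0 0 0 0 0 -0.111; 0 0 0 0 0 -0.111; 0 0 0 0 0 0"
}}

```text
t: 14.3
eef_pos: [564.3, -261.1, 178.2]
eef_rot: [-0.46, 0.802, -0.19, -0.331]
ft_force: [-0.7, 0.2, -0.8]
width: 49.6
finger_force: 41.6
```

Request:
{"api": "drive_tool", "payload": {
  "increments": "-1 0 1 0 0 0; -2 0 2 0 0 0; -2 0 2 0 0 0; -1.7 0 1.7 0 0 0; -1.3 0 1.3 0 0 0; -0.8 0 0.8 0 0 0; 0 0 0 0 0 0"
}}

```text
t: 14.88
eef_pos: [564.1, -260.9, 52.3]
eef_rot: [-0.459, 0.802, -0.191, -0.332]
ft_force: [-0.4, 0.2, -2.3]
width: 49.9
finger_force: 41.7
```

```bash
python3 -c "
from h import *
hd=az(-120);a=(hd-[0,0,1])/2**.5
go([565,-260,20],a,az(150))
s=manip.grab_frame('side');t=manip.grab_frame('top')
cv2.imwrite('pics/c5.png',np.hstack([cv2.resize(t[150:275,345:445],(400,500),interpolation=2),cv2.resize(s[205:330,310:410],(400,500),interpolation=2)]))
"
```

```text
t 14.88 tcp [ 564.1 -260.9   52.3] q [-0.03  0.88  0.1   1.83  0.74  0.99  2.07] F [-0.4  0.2 -2.3] w 49.9 41.7
shift now-axes [-2.37 -0.03  2.2 ] turn [ 0.004  0.    -0.007] shift target-axes [-2.37 -0.03  2.2 ]
```

View pics/c5.png

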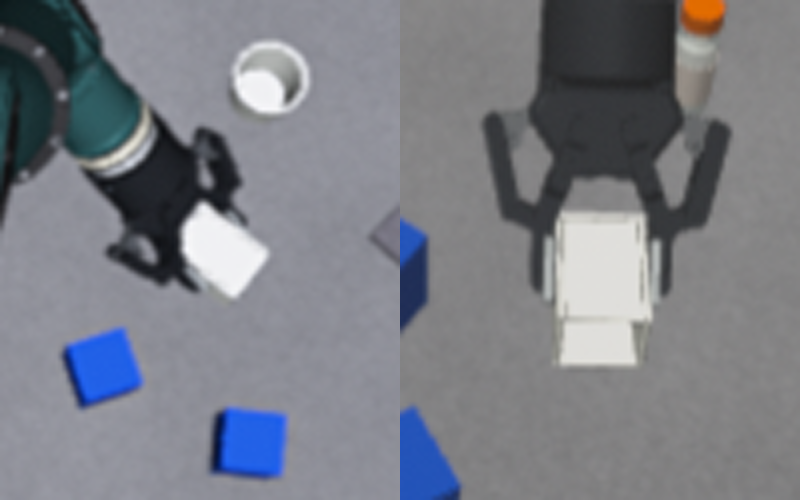

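The jar is now horizontal in the grip, with its mouth toward the side camera at about crop (600,340). I'll lower it until it touches.

Request:
{"api": "drive_tool", "payload": {
  "increments": "-0.8 0 0.8 0 0 0; -0.7 0 0.7 0 0 0; -0.35 0 0.35 0 0 0; -0.2 0 0.2 0 0 0; 0 0 0 0 0 0; 0 0 0 0 0 0"
}}

```text
t: 15.48
eef_pos: [566.1, -262.1, 27.2]
eef_rot: [-0.458, 0.803, -0.192, -0.33]
ft_force: [0.6, -0.8, -1.7]
width: 49.5
finger_force: 41.7
```

Request:
{"api": "drive_tool", "payload": {
  "increments": "-0.1 0 0.1 0 0 0; -0.1 0 0.1 0 0 0; 0 0 0 0 0 0; 0 0 0 0 0 0"
}}

```text
t: 15.82
eef_pos: [566.2, -262.1, 24.5]
eef_rot: [-0.458, 0.803, -0.192, -0.33]
ft_force: [0.6, -0.7, -2.6]
width: 50.0
finger_force: 41.7
```

Request:
{"api": "drive_tool", "payload": {
  "increments": "-0.1 0 0.1 0 0 0; -0.1 0 0.1 0 0 0; 0 0 0 0 0 0; 0 0 0 0 0 0"
}}

```text
t: 16.15
eef_pos: [566.1, -262.0, 21.4]
eef_rot: [-0.458, 0.803, -0.192, -0.33]
ft_force: [-0.2, -0.4, -1.7]
width: 49.7
finger_force: 41.7
```

Request:
{"api": "drive_tool", "payload": {
  "increments": "-0.1 0 0.1 0 0 0; 0 0 0 0 0 0; 0 0 0 0 0 0"
}}

```text
t: 16.4
eef_pos: [566.2, -262.1, 20.0]
eef_rot: [-0.458, 0.803, -0.192, -0.33]
ft_force: [0.1, -0.1, -1.8]
width: 49.4
finger_force: 41.7
```

Request:
{"api": "drive_tool", "payload": {
  "increments": "-0.1 0 0.1 0 0 0; 0 0 0 0 0 0; 0 0 0 0 0 0"
}}

```text
t: 16.65
eef_pos: [566.3, -262.1, 19.5]
eef_rot: [-0.458, 0.802, -0.193, -0.331]
ft_force: [0.2, 0.9, 4.3]
width: 49.6
finger_force: 42.2
```

Request:
{"api": "drive_tool", "payload": {
  "increments": "0 0 0 0 0 0; 0 0 0 0 0 0; 0 0 0 0 0 0; 0 0 -1 0 0 0; 0 0 -2.5 0 0 0; 0 0 -3.5 0 0 0; 0 0 -3.5 0 0 0; 0 0 -2.5 0 0 0; 0 0 0 0 0 0",
  "grip": 0.85
}}

```text
t: 17.4
eef_pos: [618.2, -176.9, 114.0]
eef_rot: [-0.461, 0.803, -0.194, -0.324]
ft_force: [1.1, 1.0, 0.5]
width: 72.2
finger_force: 0.0
```

```bash
python3 -c "
from h import *
hd=az(60);a=(hd-[0,0,1])/2**.5
g=np.array([568.4,-258.5,31])
p=g+a*18.7-a*120;print(p)
go(p,a,az(150))
t=manip.grab_frame('top');s=manip.grab_frame('side')
cv2.imwrite('pics/top3.png',t);cv2.imwrite('pics/side3.png',s)
# lying jar: white blob in top, side-top face at z=50
g=t[190:245,370:430].min(2);m=(g>175).astype(np.uint8)
for c in cv2.findContours(m,0,1)[0]:
    if cv2.contourArea(c)>60:
        r=cv2.minAreaRect(c);W=np.array([onz('top',q+[370,190],50)[:2] for q in cv2.boxPoints(r)]);print(cv2.contourArea(c),W.mean(0),[(np.linalg.norm(W[i]-W[i-1]).round(1),np.degrees(np.arctan2(*(W[i]-W[i-1])[::-1])).round(1)) for i in range(2)])
"
```

```text
[ 532.58504153 -320.53332774  102.62991693]
t 17.4 tcp [ 618.2 -176.9  114. ] q [-0.11  0.83  0.05  1.71  0.65  1.17  2.11] F [1.1 1.  0.5] w 72.2 0.0
shift now-axes [11.16  0.23 12.5 ] turn [-1.40e-02 -1.56e+00 -1.00e-03] shift target-axes [ 12.62   0.23 -11.02]
295.5 [ 570.8861636 -255.001822 ] [(np.float64(71.4), np.float64(61.1)), (np.float64(53.5), np.float64(-28.7))]
```

Request:
{"api": "drive_tool", "payload": {
  "increments": "1.5 0 -1.5 0 0 0; 2.2 0 -2.2 0 0 0; 2.2 0 -2.2 0 0 0; 0 0 0 0 -0.111 0; 0 0 0 0 -0.111 0; 0 0 0 0 -0.111 0; 0 0 0 0 -0.111 0; 0 0 0 0 -0.111 0; 0 0 0 0 -0.111 0; 0 0 0 0 -0.111 0"
}}

```text
t: 18.33
eef_pos: [610.0, -184.0, 193.6]
eef_rot: [-0.496, 0.868, -0.003, -0.001]
ft_force: [0.1, 0.3, -0.6]
width: 72.8
finger_force: 0.0
```

Request:
{"api": "drive_tool", "payload": {
  "increments": "3 0 0 0 -0.111 0; 3 0 0 0 -0.111 0; 3 0 0 0 -0.111 0; 3 0 0 0 -0.111 0; 2 0 0 0 -0.111 0; 0 0 0 0 -0.111 0; 0 0 0 0 -0.111 0; 0 0 0 0 0 0"
}}

```text
t: 19.0
eef_pos: [545.9, -287.8, 159.8]
eef_rot: [-0.46, 0.823, 0.173, 0.286]
ft_force: [-1.9, -2.6, -3.9]
width: 72.6
finger_force: 0.0
```

```bash
python3 -c "
from h import *
hd=az(60);a=(hd-[0,0,1])/2**.5
g=np.array([568.4,-258.5,31])
p=g+a*18.7-a*120;print(p)
go(p,a,az(150))
"
```

```text
[ 532.58504153 -320.53332774  102.62991693]
t 19.0 tcp [ 545.9 -287.8  159.8] q [ 1.37  0.91 -1.04  1.86  0.1   0.73  3.07] F [-1.9 -2.6 -3.9] w 72.6 0.0
shift now-axes [ 6.3  -0.68  2.24] turn [ 0.004 -0.104 -0.029] shift target-axes [ 6.51 -0.48  1.57]
```

```bash
python3 -c "
from h import *
s=manip.state();A=R.from_quat(s['eef_rot']).as_matrix();a=A[:,2];print(A.round(3))
g=np.array([568.4,-258.5,31])
go(g+a*18.7-a*70,a,A[:,1])
go(g+a*18.7,a,A[:,1])
"
```

```text
[[-0.413 -0.856  0.31 ]
 [-0.658  0.516  0.548]
 [-0.629  0.022 -0.777]]
t 19.0 tcp [ 545.9 -287.8  159.8] q [ 1.37  0.91 -1.04  1.86  0.1   0.73  3.07] F [-1.9 -2.6 -3.9] w 72.6 0.0
shift now-axes [ 5.24 -0.7   7.18] turn [-0.  0.  0.] shift target-axes [ 5.24 -0.7   7.18]
t 19.0 tcp [ 545.9 -287.8  159.8] q [ 1.37  0.91 -1.04  1.86  0.1   0.73  3.07] F [-1.9 -2.6 -3.9] w 72.6 0.0
shift now-axes [ 5.24 -0.7  14.18] turn [-0.  0.  0.] shift target-axes [ 5.24 -0.7  14.18]
```

Request:
{"api": "drive_tool", "payload": {
  "increments": "1.2 -0.2 0 0 0 0; 1.4 -0.2 0.5 0 0 0; 1.4 -0.2 1 0 0 0; 1.2 -0.1 1.5 0 0 0; 0 0 0 0 0 0"
}}

```text
t: 19.42
eef_pos: [547.0, -300.8, 111.7]
eef_rot: [-0.472, 0.819, 0.167, 0.281]
ft_force: [-0.4, 0.9, 0.1]
width: 72.8
finger_force: 0.0
```

```bash
python3 -c "
from h import *
s=manip.state();A=R.from_quat(s['eef_rot']).as_matrix();a=A[:,2];print(A.round(3))
g=np.array([568.4,-258.5,31])
go(g+a*18.7,a,A[:,1])
"
```

```text
[[-0.397 -0.867  0.302]
 [-0.679  0.499  0.539]
 [-0.618  0.009 -0.786]]
t 19.42 tcp [ 547.  -300.8  111.7] q [ 1.36  0.98 -1.01  1.86  0.19  0.7   3.07] F [-0.4  0.9  0.1] w 72.8 0.0
shift now-axes [ 1.27  0.18 11.15] turn [ 0.  0. -0.] shift target-axes [ 1.27  0.18 11.15]
```

Request:
{"api": "drive_tool", "payload": {
  "increments": "0.7 0.1 1.5 0 0 0; 0.6 0.1 1.5 0 0 0; 0 0 1.5 0 0 0; 0 0 1.5 0 0 0; 0 0 0 0 0 0"
}}

```text
t: 19.83
eef_pos: [560.2, -273.4, 59.8]
eef_rot: [-0.473, 0.818, 0.168, 0.282]
ft_force: [-0.2, 0.5, 0.1]
width: 72.4
finger_force: 0.0
```

```bash
python3 -c "
from h import *
s=manip.state();A=R.from_quat(s['eef_rot']).as_matrix();a=A[:,2];print(A.round(3))
g=np.array([568.4,-258.5,31])
go(g+a*18.7,a,A[:,1])
"
```

```text
[[-0.393 -0.868  0.303]
 [-0.679  0.496  0.541]
 [-0.62   0.007 -0.784]]
t 19.83 tcp [ 560.2 -273.4   59.8] q [ 1.29  1.04 -0.96  1.89  0.22  0.59  3.05] F [-0.2  0.5  0.1] w 72.4 0.0
shift now-axes [0.45 0.01 5.18] turn [-0. -0.  0.] shift target-axes [0.45 0.01 5.18]
```

Request:
{"api": "drive_tool", "payload": {
  "increments": "0.2 0 1.5 0 0 0; 0.2 0 1.5 0 0 0; 0 0 1.2 0 0 0; 0 0 0.9 0 0 0; 0 0 0 0 0 0"
}}

```text
t: 20.25
eef_pos: [574.2, -250.5, 17.0]
eef_rot: [-0.471, 0.818, 0.168, 0.284]
ft_force: [0.3, 0.1, -0.5]
width: 72.7
finger_force: 0.0
```

Request:
{"api": "drive_tool", "payload": {
  "increments": "0 0 0 0 0 0; 0 0 0 0 0 0; 0 0 0 0 0 0; 0 0 0 0 0 0; 0 0 0 0 0 0",
  "grip": 0.3
}}

```text
t: 20.67
eef_pos: [574.2, -253.2, 17.7]
eef_rot: [-0.469, 0.819, 0.167, 0.285]
ft_force: [-1.6, -0.9, 5.3]
width: 49.7
finger_force: 42.6
```

```bash
python3 -c "
from h import *
s=manip.state();A=R.from_quat(s['eef_rot']).as_matrix();a=A[:,2]
g=np.array([568.4,-258.5,31])
print('up in tool',A[2]);go(g+a*18.7,a,A[:,1])
"
```

```text
up in tool [-0.62279975  0.00535897 -0.78236293]
t 20.67 tcp [ 574.2 -253.2   17.7] q [ 1.24  1.09 -0.92  1.9   0.25  0.5   3.04] F [-1.6 -0.9  5.3] w 49.7 42.6
shift now-axes [-0.24  0.25  0.37] turn [ 0.  0. -0.] shift target-axes [-0.24  0.25  0.37]
```

```bash
python3 -c "
from h import *
A=R.from_quat(manip.state()['eef_rot']).as_matrix()
np.save('mt.npy',A.T@az(-120.));print(A.T@az(-120.))"
```

```text
[ 0.7823526  -0.00429596 -0.62282096]
```

Request:
{"api": "drive_tool", "payload": {
  "increments": "-0.6 0 -0.8 0 0 0; -1.3 0 -1.6 0 0 0; -1.9 0 -2.3 0 0 0; -1.9 0 -2.3 0 0 0; -1.9 0 -2.3 0 0 0; -1.9 0 -2.3 0 0 0; -1 0 -1.2 0 0 0; 0 0 0 0 0 0"
}}

```text
t: 21.33
eef_pos: [578.0, -251.3, 186.4]
eef_rot: [-0.471, 0.818, 0.164, 0.286]
ft_force: [0.6, -0.5, -1.9]
width: 49.6
finger_force: 42.1
```

Request:
{"api": "drive_tool", "payload": {
  "increments": "0 0 0 0 0 0.06; 0 0 0 0 0 0.11; 0 0 0 0 0 0.11; 0 0 0 0 0 0.11; 0 0 0 0 0 0.11; 0 0 0 0 0 0.11; 0 0 0 0 0 0.11; 0 0 0 0 0 0.11; 0 0 0 0 0 0.11; 0 0 0 0 0 0"
}}

```text
t: 22.17
eef_pos: [574.7, -251.0, 180.2]
eef_rot: [-0.047, 0.943, 0.278, 0.176]
ft_force: [0.3, 0.2, -0.9]
width: 49.3
finger_force: 42.2
```

```bash
cat >> h.py <<'E'
def goup(pos,y_az):
    "as go(), for a tool orientation that holds the jar mouth-up with tool y pointing along y_az"
    m=np.load('mt.npy'); up=np.array([0,0,1.]); yt=np.array([0,1,0.]);yt-=m*(m@yt);yt/=np.linalg.norm(yt)
    y=az(y_az); B=np.stack([np.cross(y,up),y,up],1)@np.stack([np.cross(yt,m),yt,m],1).T
    go(pos,B[:,2],B[:,1]); A=R.from_quat(manip.state()["eef_rot"]).as_matrix(); print("mouth now",(A@m).round(3),"a target",B[:,2].round(3))
E
python3 -c "
from h import *
goup([600,-150,200],-30);goup([600,-150,200],8.9)"
```

```text
t 22.17 tcp [ 574.7 -251.   180.2] q [ 1.19  0.77 -0.83  1.87 -0.2   0.71  2.34] F [ 0.3  0.2 -0.9] w 49.3 42.2
shift now-axes [-2.97  9.03  4.68] turn [-0.251  0.126  2.182] shift target-axes [ 7.77 -2.87  6.61]
mouth now [-0.92  -0.333  0.206] a target [ 0.389  0.679 -0.623]
t 22.17 tcp [ 574.7 -251.   180.2] q [ 1.19  0.77 -0.83  1.87 -0.2   0.71  2.34] F [ 0.3  0.2 -0.9] w 49.3 42.2
shift now-axes [-2.97  9.03  4.68] turn [0.03  0.586 1.658] shift target-axes [7.53 4.05 6.26]
mouth now [-0.92  -0.333  0.206] a target [-0.124  0.773 -0.623]
```

Request:
{"api": "drive_tool", "payload": {
  "increments": "0 0 0 0.002 0.037 0.104; 0 0 0 0.002 0.037 0.104; 0 0 0 0.002 0.037 0.104; 0 0 0 0.002 0.037 0.104; 0 0 0 0.002 0.037 0.104; 0 0 0 0.002 0.037 0.104; 0 0 0 0.002 0.037 0.104; 0 0 0 0.002 0.037 0.104; 0 0 0 0 0 0"
}}

```text
t: 22.92
eef_pos: [576.6, -251.1, 180.3]
eef_rot: [0.298, 0.899, 0.308, -0.086]
ft_force: [0.2, -0.4, -1.7]
width: 49.4
finger_force: 42.1
```

```bash
python3 -c "
from h import *
goup([600,-50,220],8.9)
t=manip.grab_frame('top');s=manip.grab_frame('side')
cv2.imwrite('pics/top4.png',t);cv2.imwrite('pics/side4.png',s)
cv2.imwrite('pics/c6.png',np.hstack([cv2.resize(t[60:285,220:440],(400,409),interpolation=2),cv2.resize(s[60:285,270:490],(400,409),interpolation=2)]))"
```

```text
t 22.92 tcp [ 576.6 -251.1  180.3] q [ 0.9   0.75 -0.49  1.68 -0.29  1.08  1.59] F [ 0.2 -0.4 -1.7] w 49.4 42.1
shift now-axes [ 9.15 16.11  9.09] turn [0.012 0.293 0.83 ] shift target-axes [15.28  5.41 12.77]
mouth now [-0.652 -0.003  0.758] a target [-0.124  0.773 -0.623]
```

View pics/c6.png

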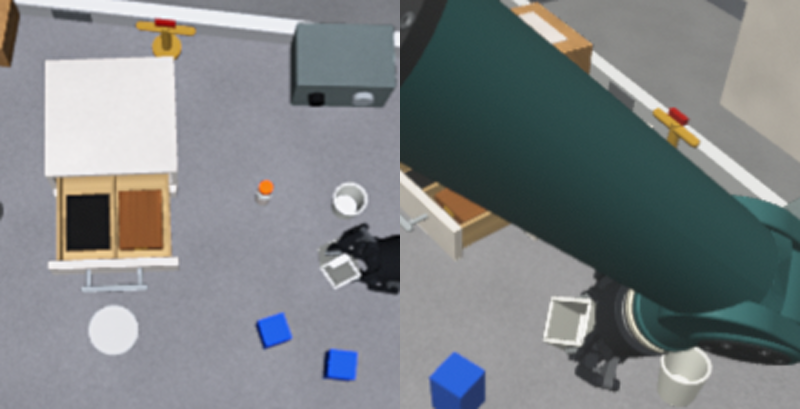

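The drawer is fully out, with the black mat at top crop (88,222) and the slide box at (140,218). The jar is held, turning mouth-up. I'll measure the mat and continue the turn.

```bash
python3 -c "
from h import *
t=cv2.imread('pics/top4.png')
x0,y0=245,155
m=(t[y0:210,x0:286].max(2)<60).astype(np.uint8)
c=max(cv2.findContours(m,0,1)[0],key=cv2.contourArea);r=cv2.minAreaRect(c)
W=np.array([onz('top',q+[x0,y0],68)[:2] for q in cv2.boxPoints(r)]);print(r,W.mean(0),[(np.linalg.norm(W[i]-W[i-1]).round(1),np.degrees(np.arctan2(*(W[i]-W[i-1])[::-1])).round(1)) for i in range(2)])
# predicted from handle
h=np.array([500.8,128.4]);d=az(8.9)[:2];l=np.array([-d[1],d[0]]);print('bay centre at floor pt',h+125*d+50.5*l)
"
```

```text
((23.0, 27.0), (30.0, 22.0), 90.0) [622.16134069 195.34507524] [(np.float64(105.1), np.float64(8.8)), (np.float64(75.3), np.float64(-83.0))]
bay centre at floor pt [616.48210871 197.63077151]
```

Request:
{"api": "drive_tool", "payload": {
  "increments": "0 0 0 0.002 0.037 0.104; 0 0 0 0.002 0.037 0.104; 0 0 0 0.002 0.037 0.104; 0 0 0 0.002 0.037 0.104; 0 0 0 0.002 0.037 0.104; 0 0 0 0.002 0.037 0.104; 0 0 0 0.001 0.037 0.104; 0 0 0 0 0.034 0.102; 0 0 0 0 0 0"
}}

```text
t: 23.77
eef_pos: [574.9, -251.9, 180.0]
eef_rot: [0.587, 0.683, 0.28, -0.331]
ft_force: [0.2, -0.7, -2.3]
width: 49.6
finger_force: 42.2
```

```bash
python3 -c "
from h import *
goup([600,-50,220],8.9)"
```

```text
t 23.77 tcp [ 574.9 -251.9  180. ] q [ 0.78  0.86 -0.27  1.53 -0.45  1.42  0.9 ] F [ 0.2 -0.7 -2.3] w 49.6 42.2
shift now-axes [15.35  5.54 12.79] turn [ 0.001  0.001 -0.002] shift target-axes [15.33  5.59 12.8 ]
mouth now [0.001 0.001 1.   ] a target [-0.124  0.773 -0.623]
```

```bash
python3 -c "
from h import *
goup([620,203.5,210],8.9);goup([620,203.5,100],8.9)"
```

```text
t 23.77 tcp [ 574.9 -251.9  180. ] q [ 0.78  0.86 -0.27  1.53 -0.45  1.42  0.9 ] F [ 0.2 -0.7 -2.3] w 49.6 42.2
shift now-axes [30.02 11.4  32.75] turn [ 0.001  0.001 -0.002] shift target-axes [29.97 11.49 32.76]
mouth now [0.001 0.001 1.   ] a target [-0.124  0.773 -0.623]
t 23.77 tcp [ 574.9 -251.9  180. ] q [ 0.78  0.86 -0.27  1.53 -0.45  1.42  0.9 ] F [ 0.2 -0.7 -2.3] w 49.6 42.2
shift now-axes [21.42 11.46 39.6 ] turn [ 0.001  0.001 -0.002] shift target-axes [21.37 11.53 39.61]
mouth now [0.001 0.001 1.   ] a target [-0.124  0.773 -0.623]
```

Request:
{"api": "drive_tool", "payload": {
  "increments": "1 0.4 1 0 0 0; 2 0.75 2.2 0 0 0; 2 0.75 2.2 0 0 0; 2 0.75 2.2 0 0 0; 2 0.75 2.2 0 0 0; 2 0.75 2.2 0 0 0; 2 0.75 2.2 0 0 0; 2 0.75 2.2 0 0 0; 1 0.4 1.1 0 0 0; 0 0 0 0 0 0"
}}

```text
t: 24.6
eef_pos: [598.2, -0.9, 200.5]
eef_rot: [0.582, 0.687, 0.282, -0.332]
ft_force: [0.3, 0.6, -2.2]
width: 49.3
finger_force: 42.1
```

```bash
python3 -c "
from h import *
goup([620,203.5,210],8.9)"
```

```text
t 24.6 tcp [598.2  -0.9 200.5] q [ 0.55  0.74 -0.39  1.79 -0.63  1.13  0.79] F [ 0.3  0.6 -2.2] w 49.3 42.1
shift now-axes [13.03  5.51 14.94] turn [-0.005 -0.003  0.009] shift target-axes [13.13  5.31 14.93]
mouth now [-0.004 -0.004  1.   ] a target [-0.124  0.773 -0.623]
```

Request:
{"api": "drive_tool", "payload": {
  "increments": "1 0.4 1.1 0 0 0; 2 0.8 2.3 0 0 0; 2 0.8 2.3 0 0 0; 2 0.8 2.3 0 0 0; 2 0.8 2.3 0 0 0; 2 0.8 2.3 0 0 0; 1.4 0.6 1.6 0 0 0; 0.6 0.3 0.7 0 0 0; 0 0 0 0 0 0"
}}

```text
t: 25.35
eef_pos: [621.0, 197.9, 207.2]
eef_rot: [0.585, 0.685, 0.281, -0.331]
ft_force: [-0.5, -0.2, -2.4]
width: 49.8
finger_force: 42.2
```

```bash
python3 -c "
from h import *
goup([620,203.5,100],8.9)
t=manip.grab_frame('top');s=manip.grab_frame('side')
cv2.imwrite('pics/c7.png',np.hstack([cv2.resize(t[85:235,220:320],(400,600),interpolation=2),cv2.resize(s[70:220,260:360],(400,600),interpolation=2)]))"
```

```text
t 25.35 tcp [621.  197.9 207.2] q [ 0.31  0.73 -0.48  1.83 -0.77  0.9   0.66] F [-0.5 -0.2 -2.4] w 49.8 42.2
shift now-axes [-8.04  0.02  7.12] turn [-0.001 -0.     0.003] shift target-axes [-8.04  0.04  7.12]
mouth now [-0.002 -0.     1.   ] a target [-0.124  0.773 -0.623]
```

View pics/c7.png

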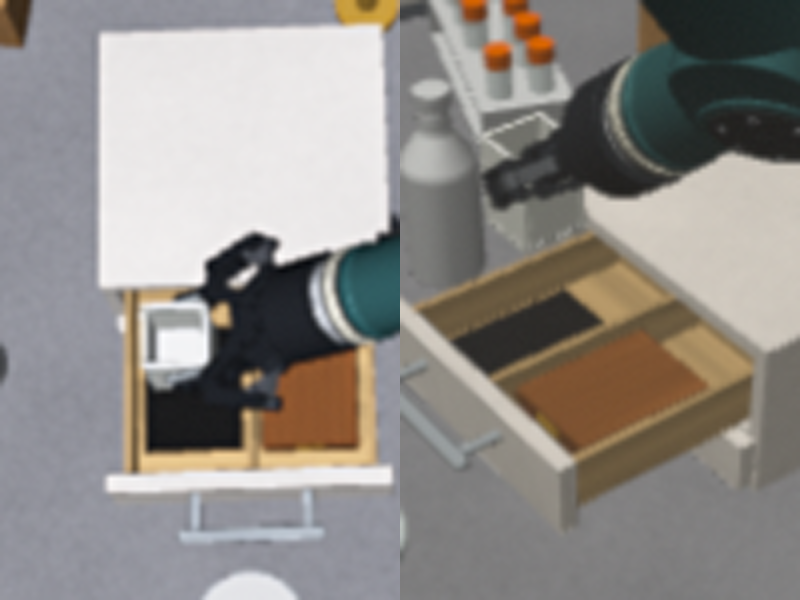

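The jar is mouth-up at top crop (178,335), over the mat, with the drawer and slide box intact. I'll lower it with a small shift away from the cabinet.

Request:
{"api": "drive_tool", "payload": {
  "increments": "-0.8 -0.2 0.8 0 0 0; -1.4 -0.3 1.3 0 0 0; -1.4 0 1.2 0 0 0; -1.4 0 1.2 0 0 0; -1 0 0.9 0 0 0; -0.7 0 0.6 0 0 0; -0.4 0 0.3 0 0 0; 0 0 0 0 0 0"
}}

```text
t: 26.12
eef_pos: [615.3, 198.5, 110.4]
eef_rot: [0.587, 0.683, 0.28, -0.331]
ft_force: [0.1, -1.0, -2.1]
width: 49.7
finger_force: 42.2
```

```bash
python3 -c "
from h import *
goup([615,203,98],8.9)
t=manip.grab_frame('top');s=manip.grab_frame('side')
cv2.imwrite('pics/c8.png',np.hstack([cv2.resize(t[110:210,230:330],(400,400),interpolation=2),cv2.resize(s[90:190,270:370],(400,400),interpolation=2)]))"
```

```text
t 26.12 tcp [615.3 198.5 110.4] q [ 0.32  0.87 -0.49  1.87 -0.8   0.77  0.78] F [ 0.1 -1.  -2.1] w 49.7 42.2
shift now-axes [-0.69  0.05  1.12] turn [ 0.001  0.001 -0.003] shift target-axes [-0.69  0.05  1.12]
mouth now [0.001 0.001 1.   ] a target [-0.124  0.773 -0.623]
```

View pics/c8.png

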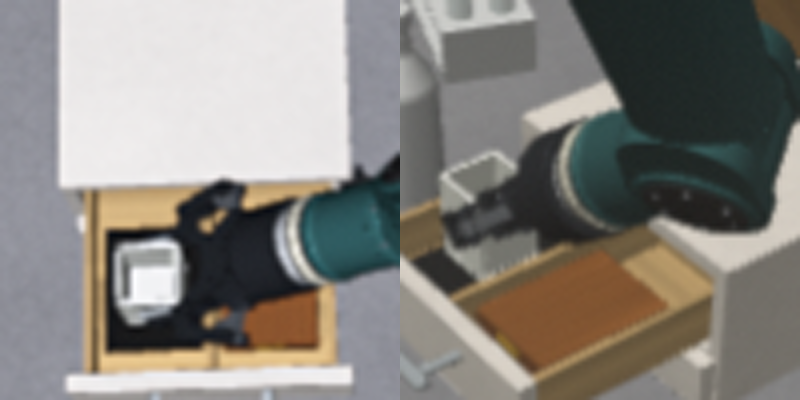

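The jar hangs just above the mat's middle, at top crop (148,280). No contact yet.

Request:
{"api": "drive_tool", "payload": {
  "increments": "-0.25 0 0.4 0 0 0; -0.25 0 0.35 0 0 0; -0.1 0 0.15 0 0 0; 0 0 0 0 0 0; 0 0 0 0 0 0"
}}

```text
t: 26.63
eef_pos: [614.8, 202.9, 101.5]
eef_rot: [0.587, 0.684, 0.281, -0.331]
ft_force: [0.9, -0.4, -1.7]
width: 49.4
finger_force: 42.2
```

Request:
{"api": "drive_tool", "payload": {
  "increments": "-0.08 0 0.08 0 0 0; -0.08 0 0.06 0 0 0; 0 0 0 0 0 0; 0 0 0 0 0 0"
}}

```text
t: 26.97
eef_pos: [615.1, 202.8, 99.5]
eef_rot: [0.587, 0.684, 0.281, -0.331]
ft_force: [-0.4, 0.4, -1.5]
width: 50.1
finger_force: 42.2
```

Request:
{"api": "drive_tool", "payload": {
  "increments": "-0.08 0 0.06 0 0 0; 0 0 0 0 0 0; 0 0 0 0 0 0"
}}

```text
t: 27.22
eef_pos: [615.1, 203.0, 99.4]
eef_rot: [0.586, 0.684, 0.281, -0.331]
ft_force: [-0.8, -2.4, 5.4]
width: 49.6
finger_force: 42.6
```

Request:
{"api": "drive_tool", "payload": {
  "increments": "-0.08 0 0.06 0 0 0; 0 0 0 0 0 0; 0 0 0 0 0 0"
}}

```text
t: 27.47
eef_pos: [615.1, 203.1, 99.3]
eef_rot: [0.586, 0.683, 0.282, -0.332]
ft_force: [-1.2, -4.3, 9.9]
width: 49.5
finger_force: 42.9
```

Request:
{"api": "drive_tool", "payload": {
  "increments": "0.08 0 -0.06 0 0 0; 0 0 0 0 0 0; 0 0 0 0 0 0; 0 0 0 0 0 0; 0 0 0 0 0 0",
  "grip": 0.72
}}

```text
t: 27.88
eef_pos: [614.8, 203.0, 98.1]
eef_rot: [0.587, 0.684, 0.281, -0.331]
ft_force: [-0.2, 0.7, 0.4]
width: 61.3
finger_force: 0.0
```

```bash
python3 -c "
from h import *
goup([615,203,98],8.9)"
```

```text
t 27.88 tcp [614.8 203.   98.1] q [ 0.31  0.89 -0.49  1.87 -0.8   0.75  0.79] F [-0.2  0.7  0.4] w 61.3 0.0
shift now-axes [-0.01  0.02  0.01] turn [ 0.001  0.001 -0.   ] shift target-axes [-0.01  0.02  0.01]
mouth now [-0.     0.001  1.   ] a target [-0.124  0.773 -0.623]
```

Request:
{"api": "drive_tool", "payload": {
  "increments": "0 0 -0.5 0 0 0; 0 0 -1 0 0 0; 0 0 -1.5 0 0 0; 0 0 -2 0 0 0; 0 0 -2.5 0 0 0; 0 0 -2.5 0 0 0; 0 0 -2.5 0 0 0; 0 0 -2.5 0 0 0; 0 0 0 0 0 0"
}}

```text
t: 28.63
eef_pos: [637.2, 80.6, 194.2]
eef_rot: [0.59, 0.683, 0.282, -0.326]
ft_force: [1.8, -0.1, -0.4]
width: 61.6
finger_force: 0.0
```

Request:
{"api": "drive_tool", "payload": {
  "increments": "1.5 0 -2 0 0 0; 1.5 0 -2.5 0 0 0; 1.5 0 -2.5 0 0 0; 1.5 0 -2.5 0 0 0; 1.5 0 -2.5 0 0 0; 0 0 0 0 0 0; 0 0 0 0 0 0"
}}

```text
t: 29.22
eef_pos: [641.8, 40.1, 326.9]
eef_rot: [0.587, 0.684, 0.281, -0.329]
ft_force: [-0.2, 0.1, -1.4]
width: 61.4
finger_force: 0.0
```

```bash
python3 -c "
from h import *
goup([615,203,98],8.9)
t=manip.grab_frame('top');s=manip.grab_frame('side')
cv2.imwrite('pics/top9.png',t)
cv2.imwrite('pics/c9.png',np.hstack([cv2.resize(t[60:260,210:410],(400,400),interpolation=2),cv2.resize(s[60:260,240:440],(400,400),interpolation=2)]))"
```

```text
t 29.22 tcp [641.8  40.1 326.9] q [ 0.48  0.62 -0.4   1.65 -0.66  1.27  0.59] F [-0.2  0.1 -1.4] w 61.4 0.0
shift now-axes [-7.54 -0.14 27.19] turn [0.004 0.003 0.002] shift target-axes [-7.63 -0.03 27.17]
mouth now [-0.004  0.002  1.   ] a target [-0.124  0.773 -0.623]
```

View pics/c9.png

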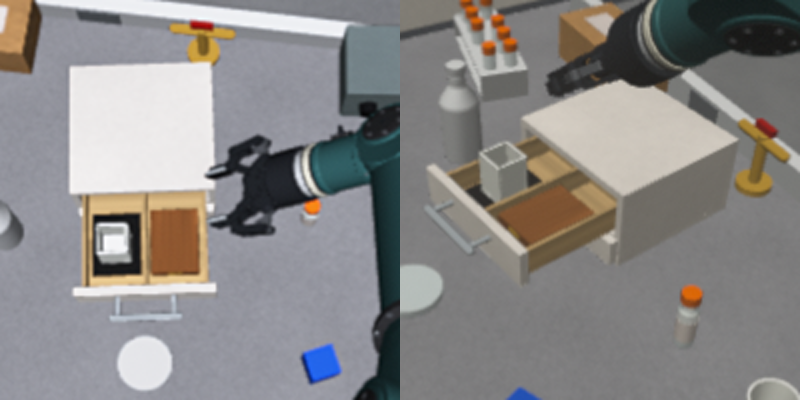

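The jar stands mouth-up in the middle of the mat, at top crop (115,243). Slide box, vial, bottle and dish are in place. I'll check that the drawer hasn't moved, then hand in.

```bash
python3 -c "
from h import *
a=cv2.imread('pics/top4.png',0)[203:225,245:325].astype(np.float32);b=cv2.imread('pics/top9.png',0)[203:225,245:325].astype(np.float32)
print('drawer front shift px',cv2.phaseCorrelate(a,b))
t=cv2.imread('pics/top9.png');x0,y0=252,160
m=(t[y0:200,x0:281].min(2)>165).astype(np.uint8);c=max(cv2.findContours(m,0,1)[0],key=cv2.contourArea)
x,y,w,h=cv2.boundingRect(c);print((x,y,w,h),onz('top',(x0+x+w/2-.5,y0+y+h/2-.5),120))
"
```

```text
drawer front shift px ((0.026685715362702922, 0.016305958990852076), 1.0099576326708)
(6, 12, 16, 16) [617.07343175 196.7772508  120.        ]
```

The drawer hasn't shifted, and the jar is about 5 mm from the mat's centre.

```bash
python3 -c "
from bench import manip
print(manip.close_job())"
```

```text
the job is handed in; nothing more can be done
None
```

I pulled the drawer out to its stop, stood the jar mouth-up on the mat about 5 mm from its centre, saw nothing else disturbed in the last pictures, and handed the job in at about 29 s (no verdict was returned).

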